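# Mesh the whisk with the mixer's drive and hold it down

## Robot

A 6-joint arm with a two-finger parallel gripper is mounted at the origin on the work surface. World frame = base frame: x ahead of the robot, y to its left, z up, the work surface at z = 0. Lengths are in m, angles in rad, forces in N, time in s.
With the tool pointing down it reaches from about 0.25 to 0.775 m from the base axis. Payload 8.9 kg.
Tool frame: the origin (TCP) lies on the centre line of the jaws, within the pads' length; the fingertips stand 22 mm ahead of it and the grasp point (between the pads) lies 3 mm ahead of it; z points along the fingers, y is the line along which they close (so a half turn about z gives the same grasp; the last joint's range is limited). The gripper opens to 85 mm and grips with 20 to 120 N. Pads are 22 mm wide; open, the fingers measure 114 mm over their backs; the gripper's body (76 mm by 85 mm) begins 54 mm behind the grasp point. The pads swing forward as they close: fully open they stand 13 mm farther back than shut.
Start: joints at [-1.24, 0.291, -0.153, 1.127, 0, 1.431], TCP at [0.238, -0.468, 0.253] pointing down, gripper open.
Joint ranges: [-2.52, 2.52], [-0.91, 1.74], [-1.3, 1.37], [-1.96, 2.02], [-1.52, 1.47], [-3.14, 3.14]. Speed limits (rad/s): [2.22, 2.22, 2.79, 3.14, 3.14, 3.14].

## Interface

Orientations are given as a unit quaternion [x, y, z, w].
In Python, from station import arm, viewer gives the robot as it stands.
- The arm moves only by the tool arm_command, never from a script. Its argument "commands" is a list of rows, each a list of 3 entries, a list of its own where there are three numbers: the shift along the tool's x, y, z in cm, then the turn about the tool's z in degrees, then the opening in per cent of the stroke, from 0 (shut) to 100 (fully open). In form: [[[x, y, z], roll, fingers], ...]. A call has 1 to 20 rows; each row is the pose to reach, as a shift and turn from the pose commanded when the call began, along the tool's axes at that moment; what a row does not reach only later rows make up. A row lasts 1/10 s, in which the tool goes at most 50 mm and 8.59 degrees, less where a joint would pass 70% of its speed; a pose out of reach is approached as far as the arm can. A call with a gripper value outside its range is refused whole. The fingers move at their own pace and stop on an object; "force" is the grip in N (left out, the last holds). Time passes only in rows, so rows that repeat a pose let the fingers close. It gives the time, the measured TCP pose, the force, the opening and the grip force at its end, in the units of the state.
- arm.get_obs(): the state, without advancing time (a new reading comes with each control period).
- viewer.read_camera(name): name is "side" or "top" or "wrist"; returns a dict with "pixels" (480x640x3 uint8, red, green, blue), "depth" (480x640 float32, m along the optical axis (not along the pixel's ray), 0 where there is no reading), "fov_y" (degrees; the focal length in pixels is half the picture's height over the tangent of half this angle, whatever the lens; pixels are square), "cx", "cy" (the principal point, pixels), "R" (3x3) and "t" (3): a world point X has camera coordinates R X + t; the wrist camera has in their place "hand_eye" (4x4, takes a point from camera to tool coordinates, whose origin is the TCP and whose axes are the flange's). Camera axes: x right, y down, z forward; pixel columns grow to the right and rows downward; lengths in m; the calibration is good to about 2 mm. The wrist camera is an equidistant fisheye: a pixel r from the principal point sees the ray r / f radians off the axis. A picture is of the moment at which its call begins: read the wrist's pose just before it.
- arm.hand_in(): hands the job in; it is judged then, once.
The state is a dict: "time_s": time; "q": joint angles; "dq": joint speeds; "tau": joint torques, N m; "tcp_pos": TCP position; "orientation": TCP orientation; "force": force on the tool from outside, world axes, zero at the start; "moment": the same for the moment, N m; "grip_width": opening from 0.0 (shut) to 1.0 (fully open); "grasp_force": force on a finger pad.
Only numpy, scipy, OpenCV 4.12 (cv2) and the standard library are available. Lean on these libraries where they do the work, as an engineer would, in place of code of your own. Each camera call takes 0.05 s, during which the arm holds its last target. There are 200 camera calls.

## Task

Take the whisk beater out of its drying stand and fit it upright on the red mixer's drive: turn it until the splines of its foot mesh with the gaps between the orange lugs, and slide it fully home. Then push it down against the spring-loaded drive, well over half of the spring's 10 mm travel, and finish still holding it pressed down there; leave the mug, the jar and the soap bottle where they are.

Things in the scene. Friction and masses are not known exactly. Their poses are not given: they have to be found in the camera images.
- beater: Whisk beater, loose, about 0.18 kg, 136 mm tall. Origin: lower end of its foot, on its axis; z up the stem. Orange splined foot, z 0-20 mm: upright cross of blades along x and y, 36 mm across, 8 mm thick (lowest 5 mm thinned to 33 x 5.5). White collar radius 25, z 20-26. Wire loops in its xz plane reach 52 mm either side, z 32-82. Starts upright in the stand, collar on its top, any yaw.
- beater_grip (a point): Middle of the beater's white grip, 118 mm above the beater's origin, same axes. The grip is a block 44 mm long along x, 16 mm thick along y (squeeze it along y), 36 mm tall, with an orange stripe along x on its top. Foot blades lie along the same x and y.
- stand: Black drying stand, fixed. Tray 150 x 150 mm, rim 18 mm high, with a block 70 x 70 mm in the middle whose top is 40 mm above the work surface; round vertical hole 42 mm wide in the block. Origin on the work surface under the hole's axis.
- mixer: Red mixer base, fixed, 200 x 200 mm, 68 mm high, with a shallow open white bowl on top (outer radius 86 mm, rim 112 mm above the work surface) and the drive in the bowl's middle. Origin on the work surface under the drive's axis, which is vertical.
- drive_seat (a point): Slot floor centre of the drive coupling, on its vertical axis, 100 mm above the work surface unpressed. Four orange square lugs stand 22 mm above it; between them a cross of slots 11 mm wide along this point's x and y takes the beater's foot at any of four quarter turns; home, the beater's collar rests on the lugs, its origin 2 mm above this point. Turns stiffly (0.15 N m); any angle at first.
- press (a joint): How far the drive is pushed down against its spring, m: 0 when free, 0.010 at the stop. The spring needs about 6 N to begin and 15 N at the stop; the beater's own weight does not move it. It springs back up when let go.
- mug: White mug, 80 mm across, 92 mm tall, handle on its +y side; loose bystander. Origin under its centre.
- jar: Amber glass jar with a steel cap, 72 mm across, 110 mm tall; loose bystander. Origin under its centre.
- soap: Blue soap bottle with white cap, 64 mm across, 170 mm tall; loose bystander. Origin under its centre.

How it is judged:
By the outcome, as a careful person would: the job done as asked, in the order asked, and still so for the second after the job is handed in, while the arm keeps its last pose, push and grip.
It also fails if it takes over 45 s, if anything falls off the work surface, if the arm or the gripper's body presses on something with over 40 N, if the wrist force passes 120 N, or if a joint passes its speed limit or range.

## Working session

There is one attempt and no reset: what is moved stays moved. The work goes in short steps, Python scripts to look and compute and a tool call to move; the robot and the scene stay as the last step left them, time stands still between calls to the robot, and variables do not carry over. Pictures are saved under pics/ and viewed, at most 10 in all, crops included, and the job is handed in when it is done.

Besides the shell and the picture viewer there is one more tool, called after "Call:" by a JSON object that holds its "method" and its "body", one argument or row to a line. arm_command: Moves the arm, as the interface text tells. Its arguments: {"type":"object","properties":{"commands":{"type":"array"},"force":{"type":"number"}},"required":["commands"]}

```bash
mkdir -p pics; cat > h.py <<'E'
import numpy as np, cv2
from station import arm, viewer
from scipy.spatial.transform import Rotation as Ro
def cam(n):
    o=arm.get_obs(); c=viewer.read_camera(n); c['f']=240/np.tan(np.radians(c['fov_y'])/2)
    if n=='wrist':
        H=np.array(c['hand_eye']); T=np.eye(4); T[:3,:3]=Ro.from_quat(o['orientation']).as_matrix(); T[:3,3]=o['tcp_pos']
        M=T@H; c['Rc'],c['o']=M[:3,:3],M[:3,3]
    else:
        R=np.array(c['R']); c['Rc']=R.T; c['o']=-R.T@np.array(c['t'])
    c['fish']=n=='wrist'
    return c
def rays(c,uv):
    uv=np.atleast_2d(uv).astype(float); d=(uv-[c['cx'],c['cy']])/c['f']
    if c['fish']:
        r=np.linalg.norm(d,axis=1,keepdims=True)+1e-9
        v=np.c_[d/r*np.sin(r),np.cos(r)]
    else: v=np.c_[d,np.ones(len(d))]
    return v@c['Rc'].T
def onplane(c,uv,z):
    v=rays(c,uv); return c['o']+v*((z-c['o'][2])/v[:,2:3])
def cloud(c,mask):
    ys,xs=np.nonzero(mask&(c['depth']>0)); uv=np.c_[xs,ys]; v=rays(c,uv)
    fw=v@c['Rc'][:,2]; return uv, c['o']+v*(c['depth'][ys,xs]/fw)[:,None]
def save(c,n): cv2.imwrite('pics/'+n,c['pixels'][:,:,::-1])
E
python3 - <<'E'
from h import *
for n in('top','side'):
    c=cam(n); save(c,n+'0.png'); print(n,c['o'],c['Rc'].round(2).tolist(),c['f'])
a=arm.get_obs(); print(a['time_s'],a['tcp_pos'],a['orientation'],a['force'],a['grip_width'])
E
```

```text
top [ 0.48528863 -0.1297158   1.13584448] [[-0.02, -1.0, 0.07], [-1.0, 0.01, -0.02], [0.02, -0.07, -1.0]] 545.1596968707747
side [0.22844854 0.72561567 0.78726306] [[-0.93, -0.21, 0.3], [-0.36, 0.56, -0.74], [-0.01, -0.8, -0.6]] 611.1436695773622
0.1 [ 0.23756536 -0.46777804  0.25279583] [ 9.72536141e-01  2.32751207e-01 -6.40822455e-05 -5.71307677e-04] [0.59662872 0.96823039 0.28645883] 1.0034493077528965
```

View pics/top0.png

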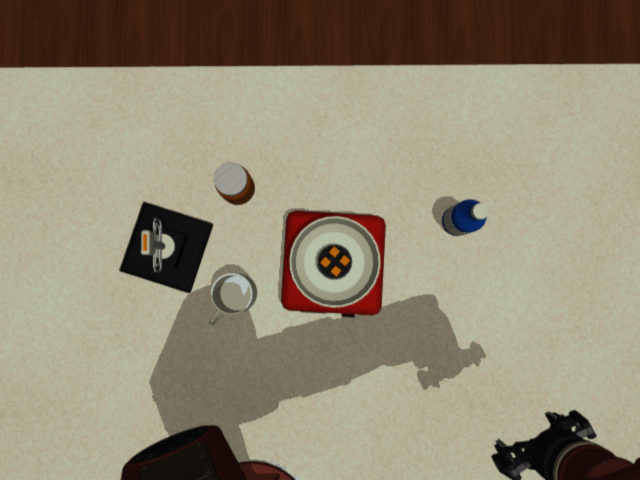

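View pics/side0.png

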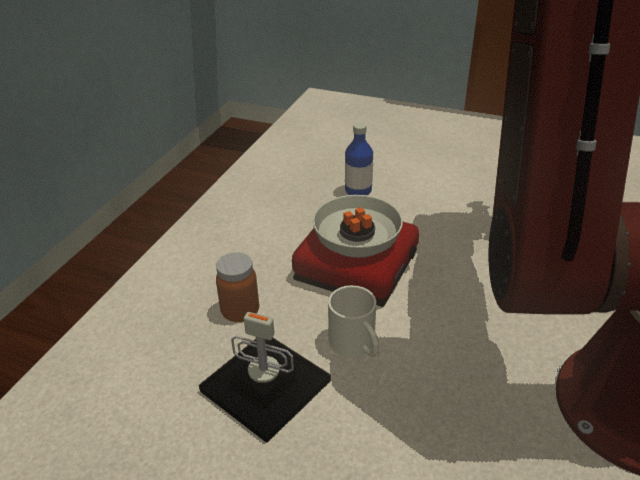

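The top view shows the stripe at about (146,243), the four lugs round (334,261), the mug at (232,293), the jar at (232,180) and the soap at (468,215). The side view shows the beater upright in the stand at about (260,350).

```bash
cat >> h.py <<'E'
def orange(c,box,s=150,v=120):
    h=cv2.cvtColor(c['pixels'],cv2.COLOR_RGB2HSV); m=cv2.inRange(h,(5,s,v),(22,255,255)); k=np.zeros_like(m)
    x0,y0,x1,y1=box; k[y0:y1,x0:x1]=m[y0:y1,x0:x1]; return k
def rect(P):
    (x,y),(w,h),a=cv2.minAreaRect((P[:,:2]*1000).astype(np.float32)); 
    if w<h: w,h,a=h,w,a+90
    return np.array([x,y])/1000,(w,h),a
def blobs(m,lo=15):
    n,l,s,ce=cv2.connectedComponentsWithStats(m); return [(np.argwhere(l==i)[:,::-1],ce[i]) for i in range(1,n) if s[i,4]>=lo]
E
python3 - <<'E'
from h import *
c=cam('top')
for px,ce in blobs(orange(c,(100,180,220,300))):
    print('stripe',len(px),ce,rect(onplane(c,px,.156)), cloud(c,np.isin(np.arange(480*640).reshape(480,640),px[:,1]*640+px[:,0]))[1].mean(0))
L=[]
for px,ce in blobs(orange(c,(300,230,370,300))):
    p=onplane(c,ce,.122)[0]; L.append(p); print('lug',len(px),ce,p)
L=np.array(L)[:,:2]; m=L.mean(0); print(m,np.degrees(np.arctan2(*(L-m).T[::-1])))
s=cam('side')
for px,ce in blobs(orange(s,(200,290,300,340))): print('side',len(px),ce,onplane(s,ce,.156),rect(onplane(s,px,.156)))
px=np.vstack([b[0] for b in blobs(orange(s,(330,200,390,240)))]);print(onplane(s,px.mean(0),.117))
for n,u in (('mug',(232,293)),('jar',(232,178)),('soap',(480,211))):print(n,onplane(c,u,{'mug':.092,'jar':.11,'soap':.17}[n]))
E
```

```text
stripe 64 [144.5 242. ] (array([0.55853632, 0.16737109]), (28.739511489868164, 5.331861972808838), 0.4524485766887665) [0.55842195 0.16695443 0.15736391]
lug 57 [333.98245614 251.21052632] [ 0.53877292 -0.17294838  0.122     ]
lug 57 [325.14035088 261.77192982] [ 0.51935408 -0.1561492   0.122     ]
lug 59 [344.30508475 260.25423729] [ 0.52163174 -0.19188264  0.122     ]
lug 59 [335.49152542 270.57627119] [ 0.50270266 -0.1751237   0.122     ]
[ 0.52061535 -0.17402598] [   3.39636289   94.03572249  -86.74226348 -176.49320029]
side 59 [257.98305085 316.62711864] [[0.5583382  0.16599193 0.156     ]] (array([0.55850616, 0.16601447]), (29.23361587524414, 6.087976932525635), 179.34864044189453)
[[ 0.5216606  -0.17876049  0.117     ]]
mug [[0.46377817 0.02099044 0.092     ]]
jar [[0.68125062 0.01759323 0.11      ]]
soap [[ 0.60462244 -0.43454004  0.17      ]]
```

Call:
{"method": "arm_command", "body": {
  "commands": [
    [[38.5,-13.4,0],-112,100],
    [[38.5,-13.4,0],-112,100],
    [[38.5,-13.4,0],-112,100],
    [[38.5,-13.4,0],-112,100],
    [[38.5,-13.4,0],-112,100],
    [[38.5,-13.4,0],-112,100],
    [[38.5,-13.4,0],-112,100],
    [[38.5,-13.4,0],-112,100],
    [[38.5,-13.4,0],-112,100],
    [[38.5,-13.4,0],-112,100],
    [[38.5,-13.4,0],-112,100],
    [[38.5,-13.4,0],-112,100],
    [[38.5,-13.4,0],-112,100],
    [[38.5,-13.4,0],-112,100],
    [[38.5,-13.4,0],-112,100],
    [[38.5,-13.4,0],-112,100]
  ]
}}

```text
time_s: 1.8
tcp_pos: [0.5202, -0.1744, 0.2532]
orientation: [0.353, 0.936, -0.0, -0.0]
force: [0.1, 0.2, 0.6]
grip_width: 1.002
grasp_force: 0.0
```

```bash
cat >> h.py <<'E'
def yaw(o=None):
    o=o or arm.get_obs(); x=Ro.from_quat(o['orientation']).as_matrix(); return np.degrees(np.arctan2(x[1,0],x[0,0])), x[:,2]
E
python3 - <<'E'
from h import *
o=arm.get_obs(); print(o['time_s'],o['tcp_pos'],yaw(o),o['q'])
c=cam('wrist'); save(c,'w1.png'); print(c['o'],c['Rc'][:,2],c['f'])
L=[]
for px,ce in blobs(orange(c,(0,0,640,480)),100):
    p=onplane(c,ce,.122)[0]; L.append(p); print(len(px),ce,p,rect(onplane(c,px,.122)))
E
```

```text
1.8 [ 0.52024442 -0.17437071  0.25324249] (np.float64(138.71755923429524), array([-1.23559505e-04,  4.62559602e-05, -9.99999991e-01])) [-4.56652331e-01  3.35938747e-01 -8.93651916e-02  1.14562368e+00
 -1.29667804e-05  2.63862181e-01]
[ 0.46392824 -0.1230633   0.37408709] [ 0.22212864 -0.19456943 -0.95540651] 371.64829954431775
358 [298.97486034 209.97486034] [ 0.50231976 -0.17206478  0.122     ] (array([ 0.50234509, -0.1721232 ]), (12.975807189941406, 12.659602165222168), 138.41838836669922)
341 [334.95014663 209.58064516] [ 0.51867852 -0.15301185  0.122     ] (array([ 0.51896698, -0.15315474]), (12.946252822875977, 12.666723251342773), 139.13130950927734)
```

View pics/w1.png

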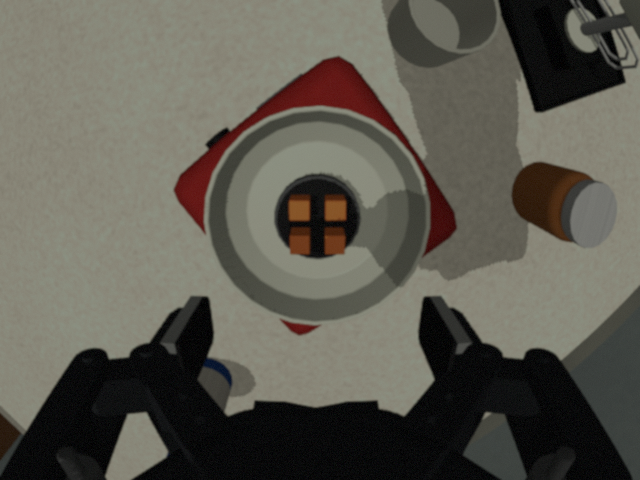

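The picture shows the lug tops at (299,210), (335,209), (300,240) and (335,240), the lower two in the gripper's shadow. The slots line up with the image axes, so the yaw of about 138.7° is right.

```bash
python3 - <<'E'
from h import *
c=cam('wrist')
m=orange(c,(270,180,365,265),150,60)
L=[]
for px,ce in blobs(m,100):
    x,y,w,h=cv2.boundingRect(px.astype(np.int32)); z=[]
    L.append(onplane(c,ce,.122)[0][:2]); print(len(px),ce,(x,y,w,h),rect(onplane(c,px,.122)),cloud(c,np.isin(np.arange(480*640).reshape(480,640),px[:,1]*640+px[:,0]))[1][:,2].max())
L=np.array(L);print(L.mean(0))
# world target -> tool shift to beater
o=arm.get_obs();T=Ro.from_quat(o['orientation']).as_matrix(); print(T.T@(np.array([.5585,.1665,.24])-o['tcp_pos'])*100)
print(np.bincount(np.zeros(1,int)))
E
```

```text
548 [298.67335766 207.81569343] (288, 195, 22, 26) (array([ 0.50083148, -0.1712534 ]), (17.950904846191406, 14.76218032836914), 138.49454879760742) 0.12415490789298397
560 [334.9 208. ] (324, 195, 23, 26) (array([ 0.51769525, -0.15202692]), (17.971271514892578, 15.489277839660645), 139.05647659301758) 0.12427579931138752
506 [299.55731225 240.6284585 ] (289, 228, 21, 27) (array([ 0.5193725 , -0.18742897]), (19.629581451416016, 14.382965087890625), 138.42630004882812) 0.12388928410781375
508 [333.99212598 240.5511811 ] (324, 228, 22, 27) (array([ 0.53616107, -0.16829401]), (19.645233154296875, 15.07242202758789), 139.1398811340332) 0.12398112520309951
[ 0.51846383 -0.1696753 ]
[19.57676998 28.16476446  1.32785884]
[1]
```

Call:
{"method": "arm_command", "body": {
  "commands": [
    [[19.6,28.2,1.3],-41.3,100],
    [[19.6,28.2,1.3],-41.3,100],
    [[19.6,28.2,1.3],-41.3,100],
    [[19.6,28.2,1.3],-41.3,100],
    [[19.6,28.2,1.3],-41.3,100],
    [[19.6,28.2,1.3],-41.3,100],
    [[19.6,28.2,1.3],-41.3,100],
    [[19.6,28.2,1.3],-41.3,100],
    [[19.6,28.2,1.3],-41.3,100]
  ]
}}

```text
time_s: 2.8
tcp_pos: [0.5576, 0.1679, 0.24]
orientation: [-0.002, 1.0, -0.0, -0.0]
force: [-0.4, -0.6, 0.3]
grip_width: 1.001
grasp_force: 0.0
```

```bash
python3 - <<'E'
from h import *
o=arm.get_obs(); print(o['time_s'],o['tcp_pos'],yaw(o)[0])
c=cam('wrist'); save(c,'w2.png'); print(c['o'])
for px,ce in blobs(orange(c,(150,100,500,400),150,60),60):
    print(len(px),ce,onplane(c,ce,.156),rect(onplane(c,px,.156)))
E
```

```text
2.8 [0.55762915 0.16785609 0.24001868] -179.7186354691541
[0.48254904 0.1689268  0.36088799]
374 [316.5        252.87700535] [[0.55822183 0.16993822 0.156     ]] (array([0.55863007, 0.16995467]), (28.879350662231445, 4.205099582672119), 0.25598445534706116)
488 [160.40778689 305.74590164] [[0.59711584 0.06637339 0.156     ]] (array([0.5934245 , 0.06879914]), (41.35536193847656, 13.457623481750488), 147.50704956054688)
```

View pics/w2.png

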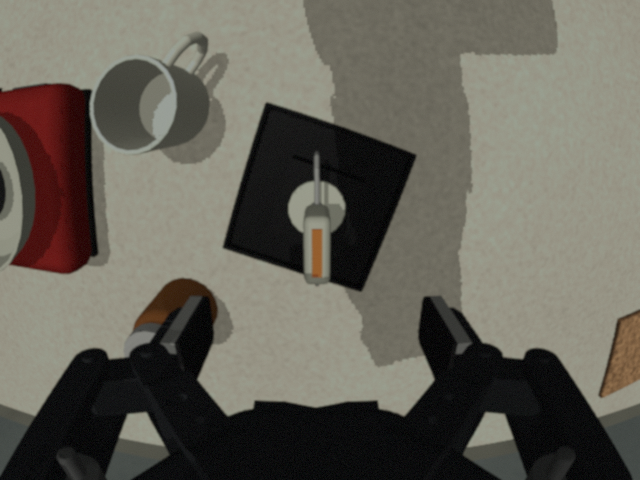

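The stripe is at (316,253), centred within about 2 mm and aligned within 0.5°. I'll descend and grip.

Call:
{"method": "arm_command", "body": {
  "commands": [
    [[-0.1,0.0,4],0,100],
    [[-0.1,0.0,7.5],0,100],
    [[-0.1,0.0,9.9],0,60],
    [[-0.1,0.0,9.9],0,30],
    [[-0.1,0.0,9.9],0,0],
    [[-0.1,0.0,9.9],0,0],
    [[-0.1,0.0,9.9],0,0],
    [[-0.1,0.0,9.9],0,0],
    [[-0.1,0.0,9.9],0,0]
  ],
  "force": 60
}}

```text
time_s: 3.75
tcp_pos: [0.56, 0.1671, 0.1429]
orientation: [-0.002, 1.0, 0.0, 0.001]
force: [-0.3, -0.7, 7.1]
grip_width: 0.177
grasp_force: 61.3
```

Call:
{"method": "arm_command", "body": {
  "commands": [
    [[0,0,-2],0,0],
    [[0,0,-5],0,0],
    [[0,0,-9],0,0],
    [[0,0,-13],0,0],
    [[0,0,-15],0,0],
    [[0,0,-15],0,0],
    [[0,0,-15],0,0]
  ]
}}

```text
time_s: 4.45
tcp_pos: [0.5588, 0.1671, 0.291]
orientation: [-0.002, 1.0, 0.0, 0.0]
force: [-0.0, -0.0, -2.6]
grip_width: 0.177
grasp_force: 60.0
```

```bash
python3 - <<'E'
from h import *
o=arm.get_obs(); print(o['time_s'],o['tcp_pos'],yaw(o),o['force'],o['grip_width'])
c=cam('wrist'); save(c,'w3.png')
T=Ro.from_quat(o['orientation']).as_matrix()
for px,ce in blobs(orange(c,(150,100,500,400),150,60),40):
    z=o['tcp_pos'][2]-.003+.018
    P=onplane(c,px,z); print(len(px),ce,rect(P),(T.T@(P.mean(0)-o['tcp_pos'])*1000).round(1))
s=cam('side'); cv2.imwrite('pics/s3.png',cv2.resize(s['pixels'][180:420,150:470,::-1],(640,480)))
E
```

```text
4.45 [0.55876483 0.16705966 0.29103935] (np.float64(-179.7757364767107), array([ 1.29904868e-04,  3.99121807e-06, -9.99999992e-01])) [-0.02975057 -0.04249781 -2.56866121] 0.1769960959186784
1348 [189.18397626 289.53041543] (array([0.53721271, 0.12874031]), (22.604602813720703, 21.248435974121094), 145.28499221801758) [ 22.7 -40.2 -15. ]
1106 [315.56781193 342.14104882] (array([0.55623633, 0.16850719]), (28.873119354248047, 5.373984336853027), 0.16607967019081116) [  3.3   1.5 -15. ]
```

View pics/w3.png

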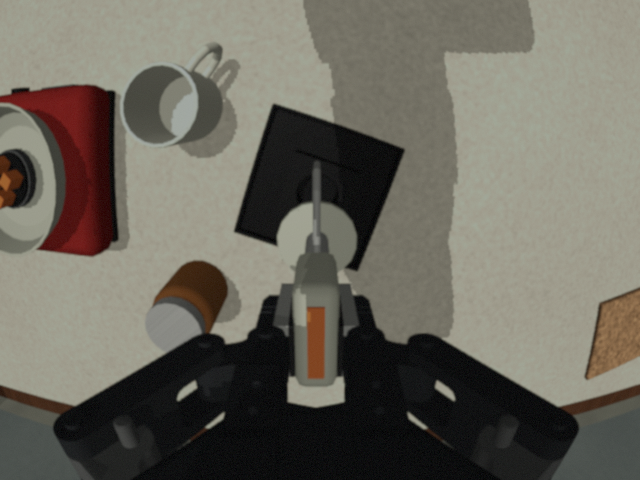

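View pics/s3.png

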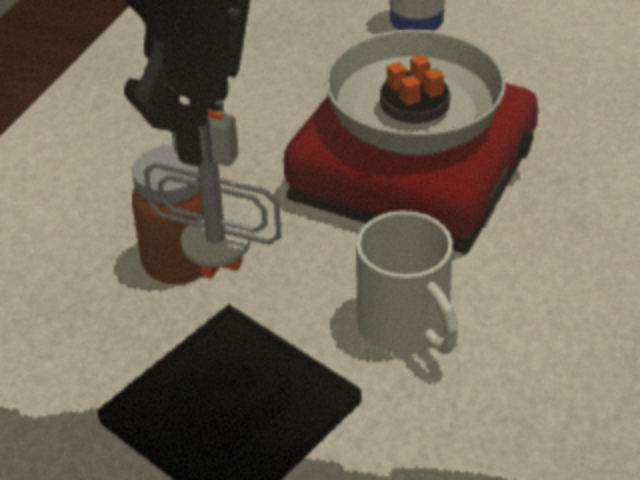

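The wrist view shows the beater held, with its stripe at (316,342) and its collar round (317,240). The side crop shows it hanging upright with the foot clear of the stand and the bystanders untouched. Next I'll check the tilt from the collar.

```bash
python3 - <<'E'
from h import *
o=arm.get_obs(); T=Ro.from_quat(o['orientation']).as_matrix(); tp=np.array(o['tcp_pos'])
c=cam('wrist')
z=tp[2]-.003-.092
hsv=cv2.cvtColor(c['pixels'],cv2.COLOR_RGB2HSV); m=cv2.inRange(hsv,(0,0,120),(180,60,255))
# scan edges: left/right per row and top
for r in range(208,252,6):
    row=m[r]; xs=np.nonzero(row[262:372])[0]+262
    print(r,xs.min(),xs.max(), ((onplane(c,[[xs.min(),r],[xs.max(),r]],z)-tp)@T*1000).round(1)[:,:2].tolist())
g=c['depth']; print(g[225,270:365:8])
pts=[]
mm=((m>0)&(g>0)); uv,P=cloud(c,mm); k=(abs(P[:,2]-z)<.006)&(np.linalg.norm(P[:,:2]-tp[:2],axis=1)<.06)
Q=(P[k]-tp)@T*1000; u=uv[k]; print(k.sum(),Q.min(0),Q.max(0),np.median(Q[:,2]))
hull=cv2.convexHull(Q[:,:2].astype(np.float32))[:,0]; print(hull.round(1).tolist())
pl=np.linalg.lstsq(np.c_[Q[:,:2],np.ones(len(Q))],Q[:,2],rcond=None)[0]; print('tilt',pl)
E
```

```text
208 296 327 [[23.8, -10.1], [23.8, 8.4]]
214 288 334 [[20.1, -15.0], [20.1, 12.6]]
220 283 327 [[16.4, -18.1], [16.4, 8.5]]
226 280 327 [[12.6, -20.0], [12.6, 8.5]]
232 278 327 [[8.8, -21.3], [8.8, 8.5]]
238 277 317 [[5.0, -22.1], [5.0, 2.5]]
244 262 318 [[1.1, -31.5], [1.1, 3.1]]
250 262 371 [[-2.9, -31.7], [-2.9, 36.1]]
[0.4178931  0.41942623 0.2263537  0.22713646 0.22587195 0.22605278
 0.16869715 0.22473948 0.22573274 0.22600776 0.22705022 0.41821808]
1735 [-17.56378695 -22.55356901  94.79667364] [26.42601608 20.41139492 99.21227277] 96.75936085608083
[[26.399999618530273, -1.2000000476837158], [26.399999618530273, 6.0], [26.299999237060547, 6.699999809265137], [25.700000762939453, 7.900000095367432], [25.299999237060547, 8.399999618530273], [19.799999237060547, 12.699999809265137], [-0.5, 20.399999618530273], [-16.5, 18.399999618530273], [-17.200000762939453, 17.100000381469727], [-17.5, 15.800000190734863], [-17.600000381469727, -12.100000381469727], [-17.100000381469727, -13.399999618530273], [-16.399999618530273, -14.0], [-12.100000381469727, -17.799999237060547], [-9.600000381469727, -19.600000381469727], [-1.7999999523162842, -22.600000381469727], [5.699999809265137, -22.399999618530273], [8.300000190734863, -21.5], [14.100000381469727, -19.5], [15.699999809265137, -18.299999237060547], [16.799999237060547, -17.5], [18.399999618530273, -16.399999618530273], [21.100000381469727, -13.800000190734863], [22.700000762939453, -11.399999618530273], [23.399999618530273, -10.199999809265137], [25.100000381469727, -7.199999809265137], [26.100000381469727, -4.099999904632568]]
tilt [-1.35881875e-03 -7.74030597e-03  9.67017656e+01]
```

```bash
python3 - <<'E'
from h import *
o=arm.get_obs(); T=Ro.from_quat(o['orientation']).as_matrix(); tp=np.array(o['tcp_pos'])
c=cam('wrist'); g=c['depth']; z=tp[2]-.003-.092
E=[]
for r in range(204,246,3):
    xs=np.nonzero((g[r,255:380]>.19)&(g[r,255:380]<.26))[0]+255
    if len(xs): E+=[[xs.min()-.5,r],[xs.max()+.5,r]]
E=np.array(E); Q=((onplane(c,E,z)-tp)@T*1000)[:,:2]; print(Q.round(1).tolist())
A=np.c_[2*Q,np.ones(len(Q))]; s=np.linalg.lstsq(A,(Q**2).sum(1),rcond=None)[0]; print(s[:2],np.sqrt(s[2]+s[0]**2+s[1]**2))
E
```

```text
[[26.2, -7.4], [26.2, 11.7], [24.4, -11.6], [24.4, 15.3], [22.6, -13.4], [22.6, 17.7], [20.7, -15.3], [20.7, 19.5], [18.9, -17.1], [18.9, 21.4], [17.0, -18.4], [17.0, 22.7], [15.1, -19.0], [15.1, 23.9], [13.3, -19.7], [13.2, 24.6], [11.4, -20.3], [11.3, 25.2], [9.5, -21.6], [9.4, 25.9], [7.5, -22.3], [7.5, 26.6], [5.6, -22.3], [5.6, 26.7], [3.7, -22.4], [3.7, 26.7], [1.7, -22.5], [1.7, 26.8]]
[3.58659387 2.21146264] 24.507343829487336
```

Call:
{"method": "arm_command", "body": {
  "commands": [
    [[3.9,-34.2,0],41.5,0],
    [[3.9,-34.2,0],41.5,0],
    [[3.9,-34.2,0],41.5,0],
    [[3.9,-34.2,0],41.5,0],
    [[3.9,-34.2,0],41.5,0],
    [[3.9,-34.2,0],41.5,0],
    [[3.9,-34.2,0],41.5,0],
    [[3.9,-34.2,0],41.5,0],
    [[3.9,-34.2,2.5],41.5,0],
    [[3.9,-34.2,3.5],41.5,0],
    [[3.9,-34.2,3.5],41.5,0],
    [[3.9,-34.2,3.5],41.5,0]
  ],
  "force": 80
}}

```text
time_s: 5.85
tcp_pos: [0.5212, -0.1746, 0.2564]
orientation: [0.352, 0.936, 0.0, -0.0]
force: [0.4, 0.1, -1.0]
grip_width: 0.178
grasp_force: 80.3
```

```bash
python3 - <<'E'
from h import *
o=arm.get_obs(); print(o['time_s'],o['tcp_pos'],yaw(o),o['force'])
c=cam('side'); a=c['pixels'][130:250,280:440,::-1]
w=cam('wrist'); b=w['pixels'][150:390,220:420,::-1]
cv2.imwrite('pics/c4.png',np.hstack([cv2.resize(a,(480,360),interpolation=2),cv2.resize(b,(300,360))]))
E
```

```text
5.85 [ 0.52118551 -0.17457856  0.25644095] (np.float64(138.76049642420048), array([-4.99659433e-04,  2.72769410e-04, -9.99999838e-01])) [ 0.41875148  0.10821424 -1.0074409 ]
```

View pics/c4.png

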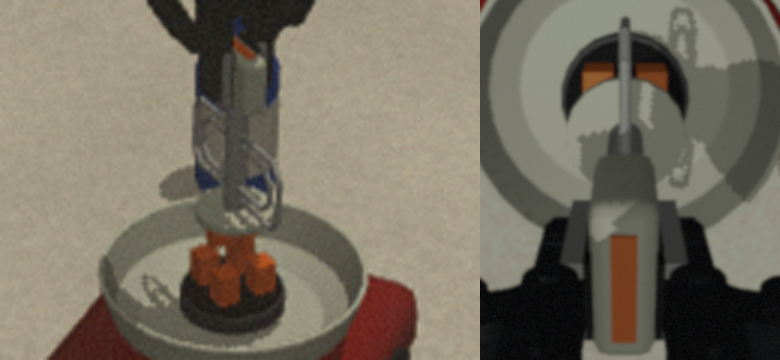

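The side view shows the foot just above the lugs. In the wrist view the stem (x about 625) is centred over the slot between the lugs (gap about 613–636).

Call:
{"method": "arm_command", "body": {
  "commands": [
    [[0,0,0.6],0,0],
    [[0,0,1.0],0,0],
    [[0,0,1.4],0,0],
    [[0,0,1.7],0,0],
    [[0,0,2.0],0,0],
    [[0,0,2.0],0,0]
  ]
}}

```text
time_s: 6.55
tcp_pos: [0.521, -0.175, 0.2358]
orientation: [0.353, 0.936, 0.0, -0.0]
force: [0.7, 0.1, -1.7]
grip_width: 0.175
grasp_force: 80.3
```

Call:
{"method": "arm_command", "body": {
  "commands": [
    [[0,0,0.3],0,0],
    [[0,0,0.6],0,0],
    [[0,0,0.9],0,0],
    [[0,0,1.1],0,0],
    [[0,0,1.1],0,0],
    [[0,0,1.1],0,0]
  ]
}}

```text
time_s: 7.15
tcp_pos: [0.5212, -0.1751, 0.2253]
orientation: [0.353, 0.936, 0.0, 0.0]
force: [-0.1, -0.0, -1.1]
grip_width: 0.178
grasp_force: 80.5
```

Call:
{"method": "arm_command", "body": {
  "commands": [
    [[0,0,0.1],0,0],
    [[0,0,0.2],0,0],
    [[0,0,0.2],0,0],
    [[0,0,0.2],0,0]
  ]
}}

```text
time_s: 7.55
tcp_pos: [0.5213, -0.1752, 0.2237]
orientation: [0.353, 0.936, -0.0, 0.0]
force: [-0.7, -0.2, 4.8]
grip_width: 0.175
grasp_force: 81.5
```

Contact is at TCP z of about 0.224, as predicted for the home position. Now I'll press.

Call:
{"method": "arm_command", "body": {
  "commands": [
    [[0,0,0.2],0,0],
    [[0,0,0.4],0,0],
    [[0,0,0.6],0,0],
    [[0,0,0.8],0,0],
    [[0,0,0.9],0,0],
    [[0,0,0.9],0,0],
    [[0,0,0.9],0,0],
    [[0,0,0.9],0,0]
  ]
}}

```text
time_s: 8.35
tcp_pos: [0.5215, -0.1753, 0.2154]
orientation: [0.353, 0.936, -0.0, 0.001]
force: [-3.3, 0.8, 12.4]
grip_width: 0.178
grasp_force: 82.6
```

```bash
python3 - <<'E'
from h import *
o=arm.get_obs(); print(o['time_s'],o['tcp_pos'],yaw(o),o['force'],o['moment'])
c=cam('side'); a=c['pixels'][130:250,280:440,::-1]
w=cam('wrist'); b=w['pixels'][150:390,220:420,::-1]
cv2.imwrite('pics/c5.png',np.hstack([cv2.resize(a,(480,360),interpolation=2),cv2.resize(b,(300,360))]))
T=Ro.from_quat(o['orientation']).as_matrix(); tp=np.array(o['tcp_pos'])
g=w['depth'];uv,P=cloud(w,np.ones_like(g,bool)); Q=(P-tp)@T*1000
k=(abs(Q[:,2]-96)<9)&(np.hypot(Q[:,0]-3.5,Q[:,1]-2)<22); print('collar below tcp',k.sum(),np.median(Q[k,2]),np.median(P[k,2]))
px=max(blobs(orange(w,(250,250,400,420),150,60),100),key=lambda b:len(b[0]))[0]
R=(onplane(w,px,tp[2]+.015)-tp)@T*1000; print('stripe',R.mean(0).round(1),R.min(0).round(1),R.max(0).round(1))
E
```

```text
8.35 [ 0.52150546 -0.1753235   0.21536259] (np.float64(138.71860572776916), array([ 1.30038073e-03, -8.19360612e-04, -9.99998819e-01])) [-3.26430498  0.7987963  12.42243579] [0.13517054 0.76908788 0.00577011]
collar below tcp 2432 96.71281443121316 0.1186407814405386
stripe [  4.4   1.4 -15. ] [-10.7  -1.3 -15. ] [ 18.1   4.  -15. ]
```

View pics/c5.png

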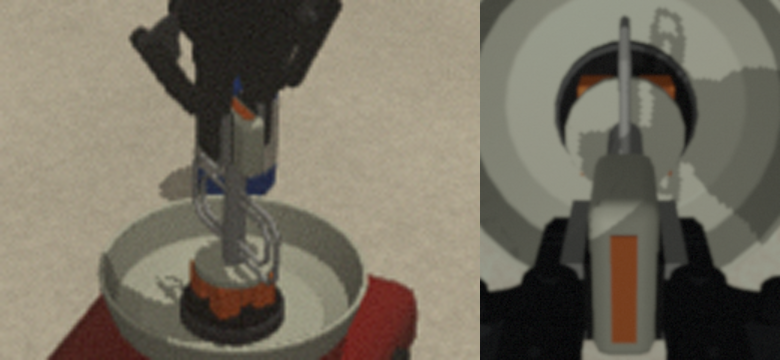

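The collar sits flat on the lugs and the foot is fully in. The grip hasn't slipped: the collar is still 96.7 mm below the TCP. The drive is pressed about 8.5 mm at about 14 N.

```bash
python3 -c "
from station import arm
print(arm.hand_in())"
```

```text
the job is handed in; nothing more can be done
None
```

The beater is fully home on the mixer's drive and still held pressed down about 8.5 mm of the 10 mm travel; I never touched the mug, jar or soap bottle, and I handed the job in at about 8.5 s of robot time (no verdict came back).

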